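# Close the bakery's ingredient canisters with their own lids

### The arm

A 7-joint arm with a two-finger parallel gripper is mounted at the origin on the work surface. World frame = base frame: x ahead of the robot, y to its left, z up, the work surface at z = 0. Lengths are in m, angles in rad, forces in N, time in s.
With the tool pointing down it reaches from about 0.425 to 0.925 m from the base axis. Payload 6.8 kg.
Tool frame: the origin (TCP) lies midway between the tips of the shut fingers; the grasp point (between the pads) lies 19 mm behind it; z points along the fingers, y is the direction in which the jaws open and shut (so a half turn about z gives the same grasp; the last joint's range is limited). The gripper opens to 85 mm and grips with 20 to 120 N. Pads are 22 mm wide; open, the fingers measure 114 mm over their backs; the gripper's body (76 mm by 85 mm) begins 54 mm behind the grasp point. The pads swing forward as they close: fully open they stand 13 mm farther back than shut.
Start: joints at [-1.313, 0.477, 0.022, 1.555, -0.011, 1.109, -0.083], TCP at [0.241, 0.63, 0.231] pointing down, gripper open.
Joint ranges: [-2.96, 2.96], [-0.34, 2.1], [-1.41, 1.46], [0.24, 2.44], [-1.37, 4.51], [0.17, 1.92], [-2.96, 2.96]. Speed limits (rad/s): [2.39, 2.39, 3.14, 3.14, 3.14, 3.14, 3.14].

### API

Orientations are given as a unit quaternion [w, x, y, z].
In Python, from station import status, eyes, workorder gives the robot as it stands. The module is installed in compiled form; this text tells all that it offers.
- The arm moves only by the shell command python3 -m jog 'ROWS' [FORCE]. ROWS is text: rows parted by semicolons, each of 7 numbers parted by spaces: the shift along the tool's x, y, z in m, then the turn, a rotation vector about the tool's x, y, z in degrees, then the finger opening in m, from 0 to 0.0854. In form: dx dy dz rx ry rz jaw; .... A call has 1 to 5 rows; each row is the pose to reach, as a shift and turn from the pose commanded when the call began, along the tool's axes at that moment; what a row does not reach only later rows make up. A row lasts 1/10 s, in which the tool goes at most 50 mm and 8.59 degrees, less where a joint would pass 70% of its speed; a pose out of reach is approached as far as the arm can. A call with a gripper value outside its range is refused whole. The fingers move at their own pace and stop on an object; FORCE is the grip in N (left out, the last holds). Time passes only in rows, so rows that repeat a pose let the fingers close. It gives the time, the measured TCP pose, the force and the opening at its end, in the units of the state.
- status.get_obs(): the state, without advancing time (a new reading comes with each control period).
- eyes.read_camera(name): name is "scene" or "top" or "wrist"; returns a dict with "image" (480x640x3 uint8, red, green, blue), "intrinsics" (3x3 intrinsics, pixels), "k1" (the pictures are not rectified: a ray, as slopes to the right and down, at radius r is drawn at 1 + k1 r^2 times it, then the intrinsics apply), "position" and "orientation" of the camera in the world. Camera axes: x right, y up, looking along -z (the intrinsics and any distortion apply to the point x, -y, -z); pixel columns grow to the right and rows downward; lengths in m; the calibration is good to about 2 mm. A picture is of the moment at which its call begins. There is no depth.
- workorder.hand_in(): hands the job in, once; it reports no verdict.
The state is a dict: "t": time; "q": joint angles; "joint_vel": joint speeds; "joint_torque": joint torques, N m; "eef_pos": TCP position; "tool_rot": TCP orientation; "contact_force": force on the tool from outside, world axes, zero at the start; "torque": the same for the moment, N m; "gripper_width": opening from 0.0 (shut) to 1.0 (fully open).
Only numpy, scipy, OpenCV 4.12 (cv2) and the standard library are available. Lean on these libraries where they do the work, as an engineer would, in place of code of your own. Each camera call takes 0.05 s, during which the arm holds its last target.

### The job

Close the three open steel canisters on the bakery bench: put on each the wooden lid that matches it in shape and size (large round, small round, square), properly seated flat on the rim with its plug inside the mouth, the canisters standing upright. Leave the oblong lid, the shaker, the pastry cutter and the brush where they are, and do not knock a canister over.

Things in the scene. Friction and masses are not known exactly. Their poses are not given: they have to be found in the camera images.
- can_large: Large round canister, 108 mm outside diameter, mouth 102 mm. Open at the top, empty, polished steel, 70 mm high, wall 3 mm, floor 4 mm thick. Stands loose on the table. Origin: centre of its underside, z up.
- can_small: Small round canister, 74 mm outside diameter, mouth 68 mm. Open at the top, empty, polished steel, 70 mm high, wall 3 mm, floor 4 mm thick. Stands loose on the table. Origin: centre of its underside, z up.
- can_square: Square canister, 84 x 84 mm outside, mouth 78 x 78 mm, its sides along its own x and y axes. Open at the top, empty, polished steel, 70 mm high, wall 3 mm, floor 4 mm thick. Stands loose on the table. Origin: centre of its underside, z up.
- lid_large: Light wooden lid, round, 114 mm in diameter, 10 mm board over a plug 86 mm in diameter, 8 mm deep; lies plug down. On its canister the board rests on the rim, lid origin 62 mm above the canister's. Centred on top an upright dark knob, 24 mm diameter, from 18 (board's top) to 54 mm above the origin. Loose. Origin: centre of the plug's underside.
- lid_small: Light wooden lid, round, 80 mm in diameter, 10 mm board over a plug 52 mm in diameter, 8 mm deep; lies plug down. On its canister the board rests on the rim, lid origin 62 mm above the canister's. Centred on top an upright dark knob, 24 mm diameter, from 18 (board's top) to 54 mm above the origin. Loose. Origin: centre of the plug's underside.
- lid_square: Light wooden lid, square, 90 x 90 mm with sides along its own x and y axes, 10 mm board over a plug 62 x 62 mm, 8 mm deep; lies plug down. On its canister the board rests on the rim, lid origin 62 mm above the canister's. Centred on top an upright dark knob, 24 mm diameter, from 18 (board's top) to 54 mm above the origin. Loose. Origin: centre of the plug's underside. Goes on in any of its four square positions.
- lid_oblong: Light wooden lid, oblong, 112 mm along its x by 56 mm along its y, board 10 mm thick on a plug 8 mm deep, with the same knob as the other lids (top at 54 mm). It fits none of the canisters here and stays where it lies. Origin: centre of its underside.
- shaker: Metal flour shaker, an upright closed cylinder 62 mm in diameter, 76 mm high. Loose bystander, stays where it is. Origin: centre of its underside.
- cutter: Round steel pastry cutter: an upright open ring 76 mm in diameter, 35 mm high, with a thin bar handle across its top, 56 mm high in all. Loose bystander, stays where it is. Origin: centre of its lower edge.
- brush: Scrubbing brush lying bristles up: wooden back 112 mm along x by 50 mm along y, white bristles, 34 mm high in all. Loose bystander, stays where it is. Origin: centre of its underside.
There are look-alikes about, which are no part of the job. Leave any green look-alike of the can_small alone. What is shaped like the lid_small but blue is not meant.

How it is judged:
By the outcome, as a careful person would: the job done as asked, in the order asked, and still so for the second after the job is handed in, with the robot touching nothing.
It also fails if it takes over 88 s, if anything falls off the work surface, if the arm or the gripper's body presses on something with over 40 N, if the wrist force passes 120 N, or if a joint passes its speed limit or range.

## Working session

There is one attempt and no reset: what is moved stays moved. The work goes in short steps, Python scripts to look and compute and a shell command to move; the robot and the scene stay as the last step left them, time stands still between calls to the robot, and variables do not carry over. Pictures are saved under pics/ and viewed, and the job is handed in when it is done.

```bash
mkdir -p pics; ls; cat > h.py <<'E'
import numpy as np, cv2
from station import status, eyes, workorder
from scipy.spatial.transform import Rotation as R
def quat(q): return R.from_quat([q[1],q[2],q[3],q[0]])
def snap(name,fn):
    c=eyes.read_camera(name); np.savez('pics/'+fn+'.npz',**{k:np.array(v) for k,v in c.items()})
    cv2.imwrite('pics/'+fn+'.png',c['image'][:,:,::-1]); return c
def load(fn): return dict(np.load('pics/'+fn+'.npz'))
def px2w(c,u,v,z):
    K=np.array(c['intrinsics']);k1=float(c['k1'])
    d=np.array([(u-K[0,2])/K[0,0],(v-K[1,2])/K[1,1]])
    s=d.copy()
    for _ in range(30): s=d/(1+k1*(s@s))
    r=quat(c['orientation']).apply([s[0],-s[1],-1]); p=np.array(c['position'])
    return p+r*(z-p[2])/r[2]
def w2px(c,P):
    K=np.array(c['intrinsics']);k1=float(c['k1'])
    q=quat(c['orientation']).inv().apply(np.atleast_2d(P)-np.array(c['position']))
    s=np.stack([q[:,0]/-q[:,2],-q[:,1]/-q[:,2]],1); s=s*(1+k1*(s**2).sum(1,keepdims=True))
    return s*[K[0,0],K[1,1]]+[K[0,2],K[1,2]]
E
python3 - <<'E'
from h import *
for n in ['top','scene','wrist']:
    c=snap(n,n+'0'); print(n,c['position'],c['orientation'],c['k1'],c['intrinsics'])
o=status.get_obs()
for k in o: print(k,o[k])
E
```

```text
pics
top [ 0.31864587 -0.00918695  1.24264659] [ 0.70624692  0.04478628 -0.04704043 -0.70497991] -0.06693979526043209 [[513.33558895   0.         324.22734344]
 [  0.         513.33558895 243.13418042]
 [  0.           0.           1.        ]]
scene [1.19396948 0.20723852 0.67571233] [0.53603526 0.25667918 0.33218687 0.73241647] -0.11994242518003165 [[466.21730904   0.         323.99592361]
 [  0.         466.21730904 242.64762265]
 [  0.           0.           1.        ]]
wrist [0.16477629 0.65914465 0.37324018] [ 0.81284868 -0.13408289 -0.09088643  0.5594984 ] -0.04891354495283687 [[364.14641068   0.         325.34364069]
 [  0.         364.14641068 240.65688786]
 [  0.           0.           1.        ]]
t 0.15
q [-1.3131024   0.47762247  0.02235648  1.55620167 -0.01149566  1.10928428
 -0.08305697]
joint_vel [ 0.00050269 -0.00204164 -0.00116911 -0.00314272  0.00020077  0.00098076
 -0.0012468 ]
joint_torque [ 3.68082285e-03 -5.96925366e+01  1.61082175e+00 -2.81491792e+01
  1.27117621e-02  6.56497286e-03 -1.47478352e-05]
eef_pos [0.24129413 0.62992358 0.23055061]
tool_rot [-7.40609827e-05  1.81852248e-01  9.83325622e-01 -6.89750732e-04]
contact_force [ 0.69356573 -0.12006158  0.01303471]
torque [0.00063998 0.00914207 0.01223119]
gripper_width 0.9984191691451062
```

View pics/top0.png

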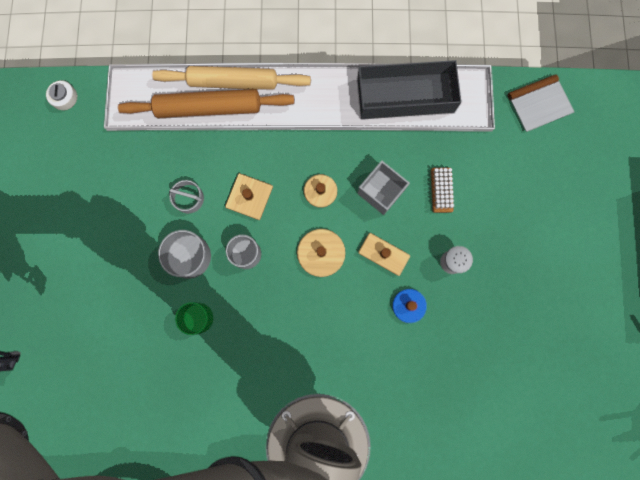

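View pics/scene0.png

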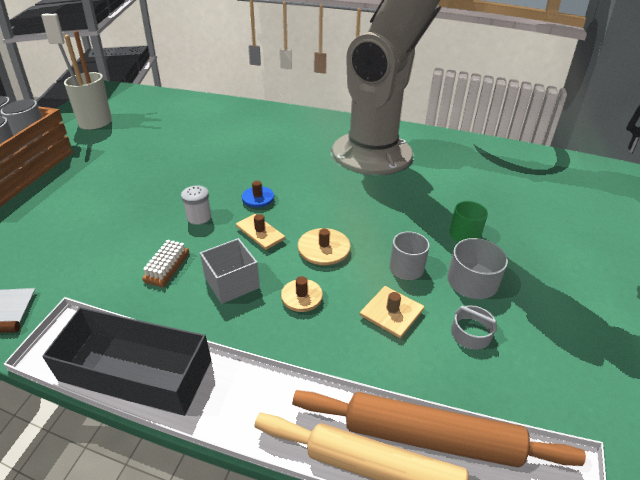

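View pics/wrist0.png

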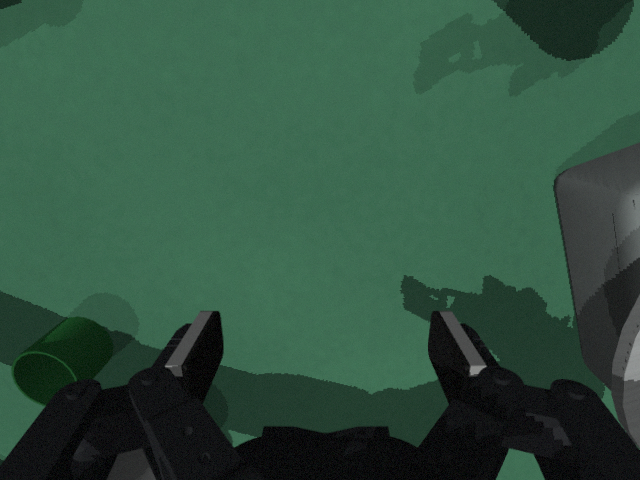

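The top view shows three open canisters: large at about (183,254), small at (242,251) and square at (384,188). The lids are large at (321,252), small at (320,190) and square at (249,196). The oblong is at (384,254), the blue lid at (410,305) and the green can at (195,319). I'll enlarge the top view to measure them.

```bash
python3 - <<'E'
from h import *
im=cv2.imread('pics/top0.png')
a=cv2.resize(im[160:285,150:285],None,fx=4.4,fy=4.4,interpolation=cv2.INTER_CUBIC)
b=cv2.resize(im[160:285,290:425],None,fx=4.4,fy=4.4,interpolation=cv2.INTER_CUBIC)
for n,i,u0 in(('a',a,150),('b',b,290)):
    for k in range(0,135,10):
        cv2.putText(i,str(u0+k),(int(k*4.4),10),0,.35,(255,255,255)); cv2.line(i,(int(k*4.4),12),(int(k*4.4),18),(255,255,255))
    for k in range(0,125,10):
        cv2.putText(i,str(160+k),(0,int(k*4.4)+4),0,.35,(255,255,255))
    cv2.imwrite(f'pics/c{n}.png',i)
E
```

```text
(no output)
```

View pics/ca.png

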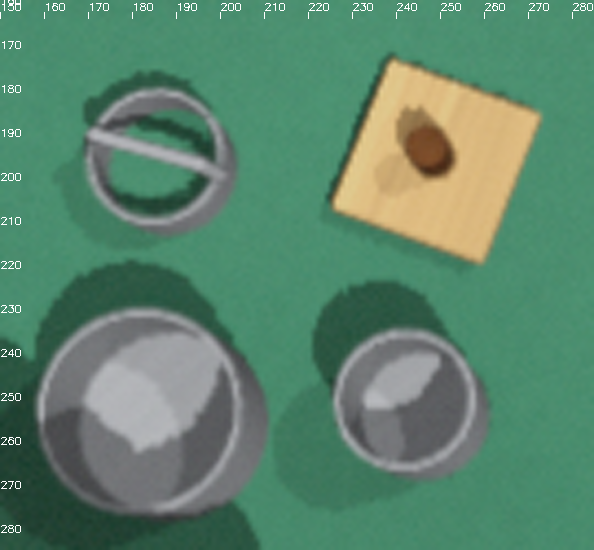

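View pics/cb.png

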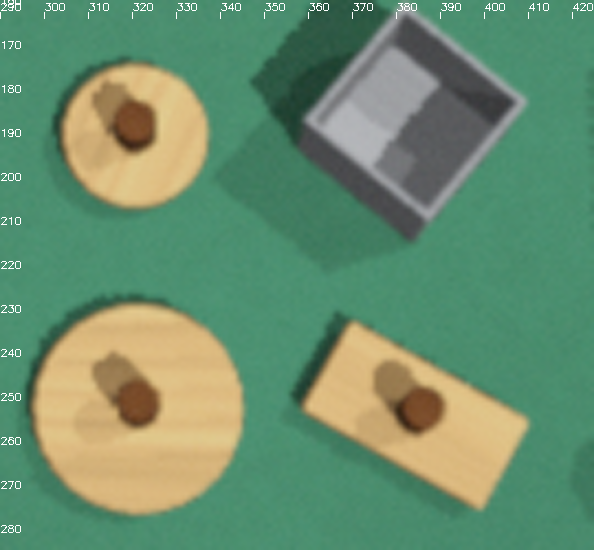

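```bash
python3 - <<'E'
from h import *
c=load('top0'); s=load('scene0')
f=lambda u0,X,Y:(u0+(X+.5)/4.4-.5,160+(Y+.5)/4.4-.5)
P={}
for n,u0,x0,x1,y0,y1,z,D in [('can_large',150,37,241,307,517,.07,.108),('can_small',150,333,475,328,472,.07,.074),('lid_large',290,32,243,303,515,.018,.114),('lid_small',290,61,209,62,209,.018,.08)]:
    P[n]=px2w(c,*f(u0,(x0+x1)/2,(y0+y1)/2),z)
    a=px2w(c,*f(u0,x0,(y0+y1)/2),z);b=px2w(c,*f(u0,x1,(y0+y1)/2),z); print(n,P[n].round(4),'D',np.linalg.norm(a-b).round(4),D)
for n,u0,co,z in [('can_square',290,[(404,8),(526,101),(428,219),(303,122)],.07),('lid_square',150,[(391,54),(541,114),(483,263),(330,208)],.018)]:
    w=np.array([px2w(c,*f(u0,*k),z) for k in co]); e=np.roll(w,-1,0)-w
    P[n]=w.mean(0); print(n,P[n].round(4),'side',np.linalg.norm(e,axis=1).round(4),'ang',np.degrees(np.arctan2(e[:,1],e[:,0])).round(1)%90)
for n,k in [('knobL',(290,138,403)),('knobS',(290,135,122)),('knobQ',(150,430,146))]: print(n,px2w(c,*f(*k),.054).round(4))
im=s['image'][:,:,::-1].copy()
for n,p in P.items():
    q=p.copy(); 
    r={'can_large':.054,'can_small':.037,'lid_large':.057,'lid_small':.04,'can_square':.042*2**.5,'lid_square':.045*2**.5}[n]
    t=np.linspace(0,2*np.pi,60); pts=w2px(s,p+np.stack([r*np.cos(t),r*np.sin(t),0*t],1))
    cv2.polylines(im,[np.round(pts*8).astype(int)],True,(0,0,255),1,cv2.LINE_AA,3)
cv2.imwrite('pics/ov.png',cv2.resize(im[180:360,180:540],None,fx=2.2,fy=2.2,interpolation=cv2.INTER_CUBIC))
o=status.get_obs(); print(quat(o['tool_rot']).as_matrix().round(3))
E
```

```text
can_large [0.4477 0.3172 0.07  ] D 0.1081 0.108
can_small [0.4544 0.1778 0.07  ] D 0.0745 0.074
lid_large [ 0.4558 -0.0049  0.018 ] D 0.1151 0.114
lid_small [ 0.6084 -0.0032  0.018 ] D 0.0821 0.08
can_square [ 0.6094 -0.1527  0.07  ] side [0.0822 0.0836 0.0841 0.0834] ang [51.7 50.3 51.5 49. ]
lid_square [0.5947 0.1713 0.018 ] side [0.0912 0.0895 0.0908 0.0932] ang [67.9 70.  70.2 70.2]
knobL [ 0.455  -0.0053  0.054 ]
knobS [ 0.6074 -0.0033  0.054 ]
knobQ [0.5939 0.1695 0.054 ]
[[-0.934  0.358 -0.   ]
 [ 0.358  0.934 -0.001]
 [-0.    -0.001 -1.   ]]
```

View pics/ov.png

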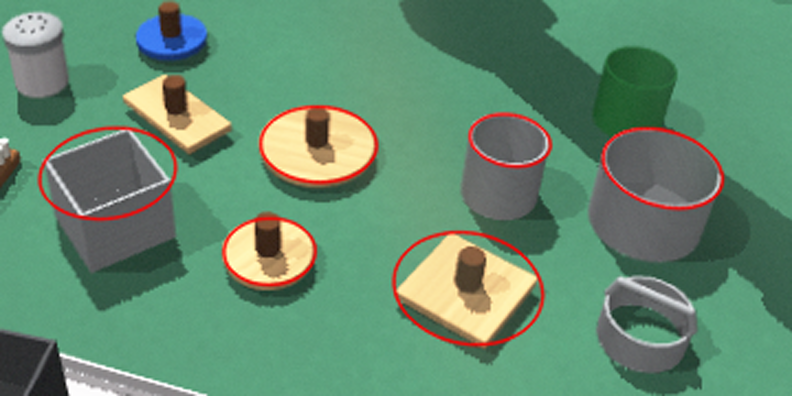

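```bash
cat >> h.py <<'E'
def need(x,y,z,yaw=90):
    "shift in tool axes to a target; yaw = world heading of tool y, deg"
    o=status.get_obs(); T=quat(o['tool_rot']); d=T.inv().apply(np.array([x,y,z])-o['eef_pos'])
    ya=np.radians(yaw); Y=np.array([np.cos(ya),np.sin(ya),0]); Z=np.array([0,0,-1.]); G=R.from_matrix(np.stack([np.cross(Y,Z),Y,Z],1))
    print('t',round(o['t'],2),'pos',np.round(o['eef_pos'],4),'d',d.round(4),'rot',(T.inv()*G).as_rotvec(degrees=True).round(2),'q7',round(o['q'][6],2),'F',np.round(o['contact_force'],1),'w',round(o['gripper_width'],3))
E
python3 -m jog '-0.313 -0.233 0.03 0 0 -21 0.06; -0.313 -0.233 0.03 0 0 -21 0.06; -0.313 -0.233 0.03 0 0 -21 0.06; -0.313 -0.233 0.03 0 0 -21 0.06; -0.313 -0.233 0.03 0 0 -21 0.06' 60
python3 -c "
from h import *
need(.4555,-.005,.15)"
```

```text
t: 0.65
eef_pos: [0.3757, 0.4178, 0.2119]
tool_rot: [-0.0, -0.0, 1.0, -0.0]
contact_force: [0.6, 0.8, -0.6]
gripper_width: 0.701
t 0.65 pos [0.3757 0.4178 0.2119] d [-0.0795 -0.4228  0.0619] rot [-0.01 -0.01  0.04] q7 0.62 F [ 0.6  0.8 -0.6] w 0.701
```

```bash

python3 -m jog '-0.08 -0.05 0 0 0 0 0.06; -0.08 -0.1 0.02 0 0 0 0.06; -0.08 -0.15 0.04 0 0 0 0.06; -0.08 -0.2 0.05 0 0 0 0.06; -0.08 -0.24 0.06 0 0 0 0.06'
python3 -m jog '0 -0.183 0 0 0 0 0.06; 0 -0.183 0 0 0 0 0.06; 0 -0.183 0 0 0 0 0.06; 0 -0.183 0 0 0 0 0.06; 0 -0.183 0 0 0 0 0.06'
python3 -c "
from h import *
need(.4555,-.005,.024)
snap('wrist','w1')"
```

```text
t: 1.15
eef_pos: [0.4542, 0.2049, 0.1584]
tool_rot: [-0.0, -0.0, 1.0, -0.0]
contact_force: [0.5, -0.1, -1.0]
gripper_width: 0.703
t: 1.65
eef_pos: [0.4536, 0.0189, 0.1591]
tool_rot: [-0.0, 0.004, 1.0, -0.001]
contact_force: [0.4, 0.2, -0.3]
gripper_width: 0.7
t 1.65 pos [0.4536 0.0189 0.1591] d [-0.0022 -0.0236  0.1351] rot [-0.09 -0.03 -0.43] q7 1.44 F [ 0.4  0.2 -0.3] w 0.7
```

View pics/w1.png

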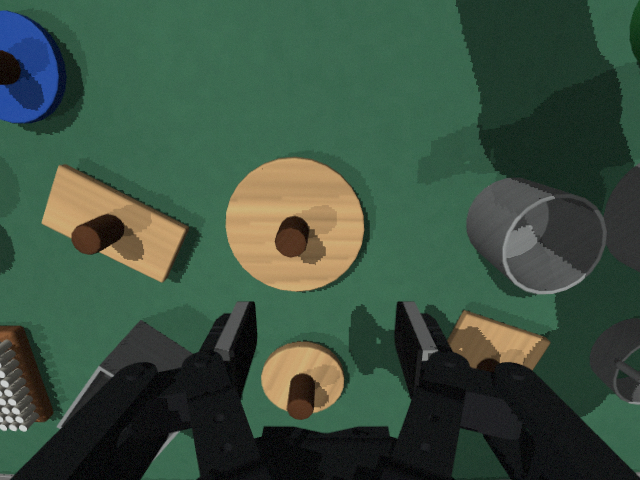

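The wrist view shows the large lid's board centred at about (295,224), with its knob at (291,237). I'll move over it and check the position.

```bash

python3 -m jog '-0.002 -0.023 0.03 0 0 0 0.06; -0.002 -0.023 0.06 0 0 0 0.06; -0.002 -0.023 0.06 0 0 0 0.06'
python3 -c "
from h import *
need(.4555,-.005,.024)
c=load('w1'); print(px2w(c,295,224,.018), px2w(c,303,377,.018),px2w(c,291,237,.054))
snap('wrist','w2')"
```

```text
t: 2.0
eef_pos: [0.4537, 0.0018, 0.0964]
tool_rot: [-0.003, -0.001, 1.0, -0.0]
contact_force: [-0.9, -0.2, -0.8]
gripper_width: 0.703
t 2.0 pos [0.4537 0.0018 0.0964] d [-0.0022 -0.0068  0.0724] rot [-0.04 -0.36  0.11] q7 1.52 F [-0.9 -0.2 -0.8] w 0.703
[ 0.45274397 -0.00643651  0.018     ] [ 0.60353871 -0.00412803  0.018     ] [ 0.45211401 -0.00636287  0.054     ]
```

View pics/w2.png

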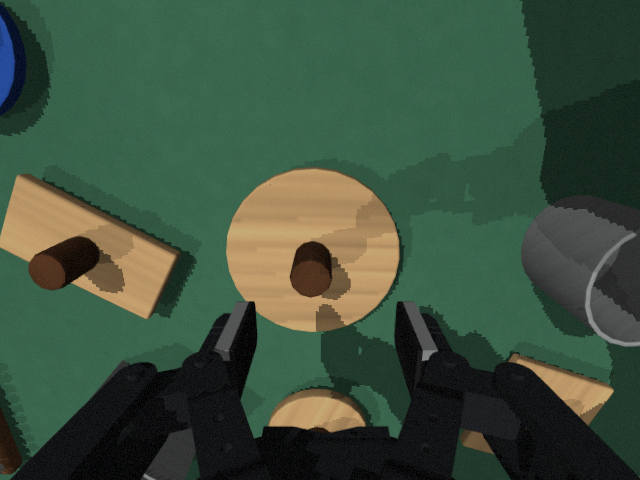

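```bash

python3 -m jog '-0.001 -0.007 0.03 0 0 0 0.06; -0.001 -0.007 0.06 0 0 0 0.06; -0.001 -0.007 0.072 0 0 0 0.06; -0.001 -0.007 0.072 0 0 0 0.06; -0.001 -0.007 0.072 0 0 0 0.06'
python3 -c "
from h import *
need(.4545,-.0055,.024)
snap('wrist','w3')"
```

```text
t: 2.55
eef_pos: [0.4581, -0.0053, 0.0282]
tool_rot: [0.001, -0.001, 1.0, 0.0]
contact_force: [0.6, 0.0, -0.5]
gripper_width: 0.702
t 2.55 pos [ 0.4581 -0.0053  0.0282] d [ 0.0036 -0.0002  0.0042] rot [0.03 0.07 0.08] q7 1.58 F [ 0.6  0.  -0.5] w 0.702
```

View pics/w3.png

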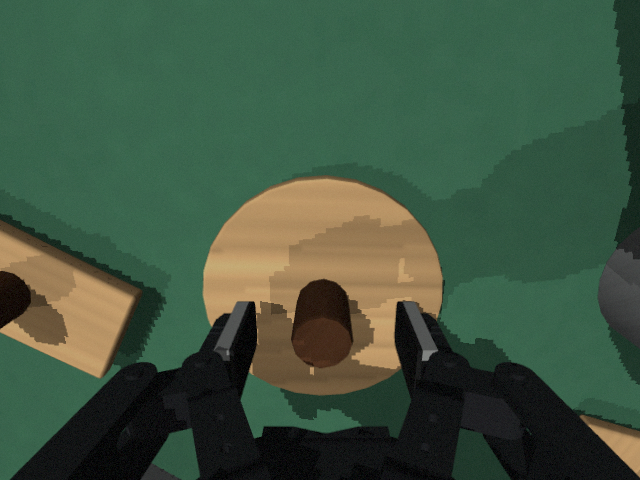

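The knob at about (322,345) sits midway between the fingers at x≈325. I'll close on it, then lift.

```bash

python3 -m jog '0.002 0 0.004 0 0 0 0.03; 0.002 0 0.004 0 0 0 0.01; 0.002 0 0.004 0 0 0 0.01; 0.002 0 0.004 0 0 0 0.01; 0.002 0 0.004 0 0 0 0.01' 60
python3 -m jog '0 0 0 0 0 0 0.01; 0 0 -0.02 0 0 0 0.01; 0 0 -0.05 0 0 0 0.01; 0 0 -0.1 0 0 0 0.01; 0 0 -0.12 0 0 0 0.01'
python3 -c "
from h import *
need(.4477,.3172,.14)
snap('wrist','w4')"
```

```text
t: 3.1
eef_pos: [0.4553, -0.0058, 0.0237]
tool_rot: [0.0, -0.0, 1.0, 0.0]
contact_force: [-2.1, 0.4, 6.2]
gripper_width: 0.262
t: 3.6
eef_pos: [0.4567, -0.006, 0.1466]
tool_rot: [0.002, -0.0, 1.0, 0.0]
contact_force: [0.2, -0.0, -2.4]
gripper_width: 0.263
t 3.6 pos [ 0.4567 -0.006   0.1466] d [0.009  0.3232 0.0068] rot [0.04 0.27 0.01] q7 1.52 F [ 0.2 -0.  -2.4] w 0.263
```

View pics/w4.png

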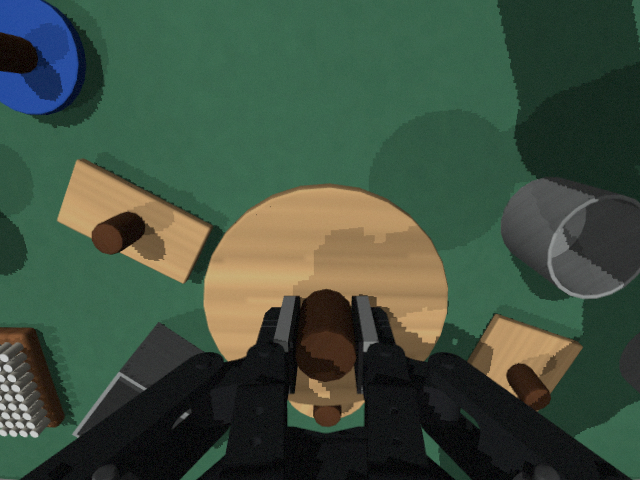

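The lid is held level, with the knob gripped at (327,330). I'll carry it to the large can.

```bash

python3 -m jog '0 0.03 0 0 0 0 0.01; 0 0.08 0 0 0 0 0.01; 0 0.12 0 0 0 0 0.01; 0 0.16 0 0 0 0 0.01; 0 0.2 0 0 0 0 0.01'
python3 -m jog '0.008 0.05 0 0 0 0 0.01; 0.008 0.09 0 0 0 0 0.01; 0.008 0.115 0 0 0 0 0.01; 0.008 0.123 0 0 0 0 0.01; 0.008 0.123 0 0 0 0 0.01'
python3 -c "
from h import *
need(.4477,.3172,.0857)
snap('wrist','w5');snap('scene','s5')"
```

```text
t: 4.15
eef_pos: [0.4544, 0.1954, 0.1427]
tool_rot: [-0.0, -0.0, 1.0, -0.0]
contact_force: [1.9, -0.2, -1.0]
gripper_width: 0.264
t: 4.65
eef_pos: [0.4464, 0.3175, 0.1425]
tool_rot: [-0.0, -0.001, 1.0, -0.0]
contact_force: [0.3, -0.1, -1.3]
gripper_width: 0.261
t 4.65 pos [0.4464 0.3175 0.1425] d [-0.0013 -0.0003  0.0568] rot [-0.04 -0.05  0.14] q7 0.87 F [ 0.3 -0.1 -1.3] w 0.261
```

View pics/w5.png

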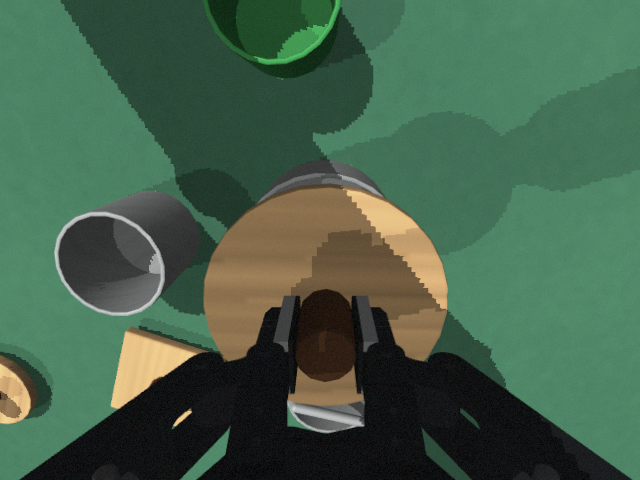

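View pics/s5.png

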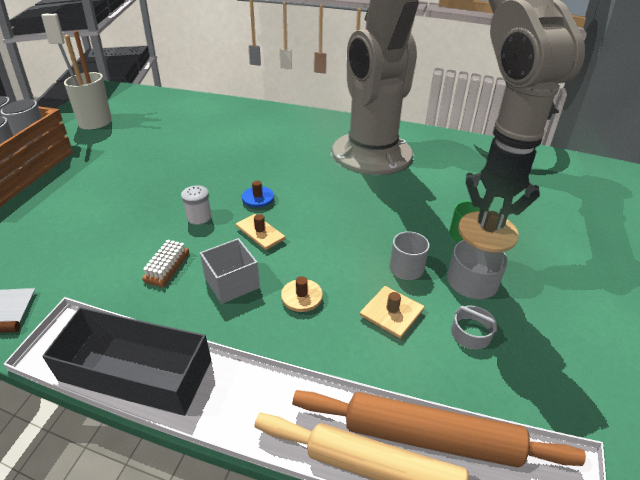

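The lid hovers centred over the large can, and the scene view agrees. I'll lower it and release.

```bash

python3 -m jog '-0.001 0 0.025 0 0 0 0.01; -0.001 0 0.045 0 0 0 0.01; -0.001 0 0.052 0 0 0 0.01; -0.001 0 0.055 0 0 0 0.01; -0.001 0 0.055 0 0 0 0.01'
python3 -c "
from h import *
need(.4477,.3172,.0857)
c=load('w5'); print(px2w(c,110,263,.07))"
```

```text
t: 5.25
eef_pos: [0.4484, 0.3163, 0.0884]
tool_rot: [0.0, 0.0, 1.0, -0.0]
contact_force: [-0.4, 1.0, -1.8]
gripper_width: 0.265
t 5.25 pos [0.4484 0.3163 0.0884] d [0.0007 0.0009 0.0027] rot [-0.01  0.01 -0.03] q7 0.88 F [-0.4  1.  -1.8] w 0.265
[0.4526545 0.1771926 0.07     ]
```

```bash

python3 -m jog '0 0 0.0015 0 0 0 0.01; 0 0 0.0015 0 0 0 0.045; 0 0 0.0015 0 0 0 0.06; 0 0 0.0015 0 0 0 0.06; 0 0 0.0015 0 0 0 0.06'
python3 -m jog '0 0 -0.03 0 0 0 0.06; 0 0 -0.06 0 0 0 0.06; 0 0 -0.08 0 0 0 0.06'
python3 -c "
from h import *
need(.607,-.0035,.14)
snap('wrist','w6')
snap('scene','s6')"
```

```text
t: 5.75
eef_pos: [0.4481, 0.3172, 0.0869]
tool_rot: [0.0, -0.0, 1.0, 0.0]
contact_force: [0.9, -1.1, 0.3]
gripper_width: 0.702
t: 6.05
eef_pos: [0.4486, 0.3175, 0.1686]
tool_rot: [0.001, -0.0, 1.0, 0.001]
contact_force: [-0.0, 0.4, -0.8]
gripper_width: 0.706
t 6.05 pos [0.4486 0.3175 0.1686] d [-0.1582 -0.3211  0.0284] rot [0.08 0.09 0.04] q7 0.87 F [-0.   0.4 -0.8] w 0.706
```

View pics/w6.png

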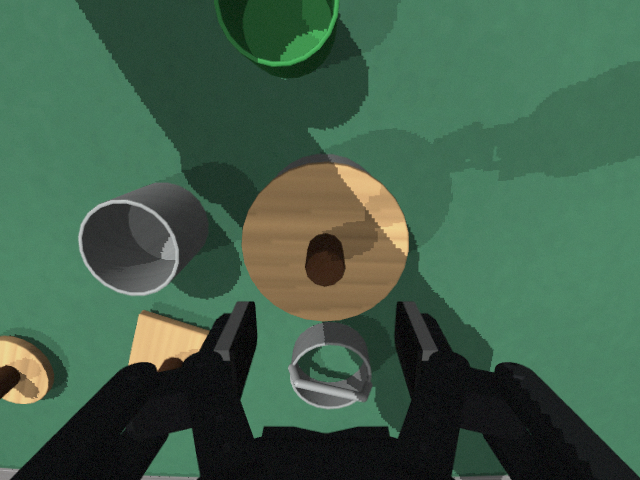

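View pics/s6.png

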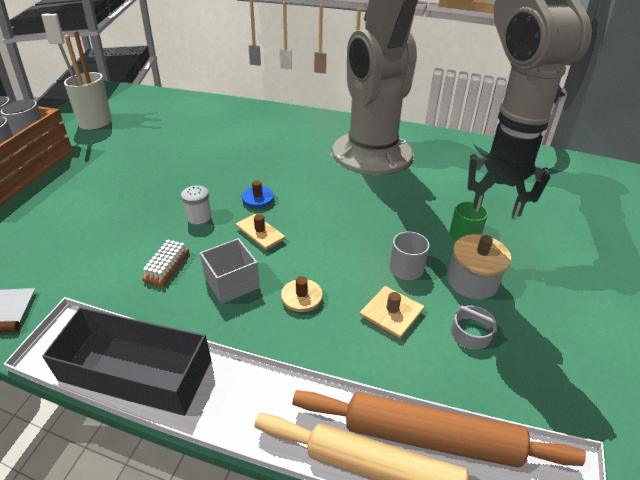

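The large lid is seated flat on its can, at (478,257) in the scene view. The small lid is next.

```bash

python3 -m jog '-0.02 -0.04 0 0 0 0 0.06; -0.04 -0.08 0 0 0 0 0.06; -0.06 -0.12 0.01 0 0 0 0.06; -0.08 -0.16 0.02 0 0 0 0.06; -0.1 -0.2 0.03 0 0 0 0.06'
python3 -m jog '-0.02 -0.04 0 0 0 0 0.06; -0.04 -0.08 0.01 0 0 0 0.06; -0.057 -0.12 0.03 0 0 0 0.06; -0.057 -0.12 0.05 0 0 0 0.06; -0.057 -0.12 0.05 0 0 0 0.06'
python3 -c "
from h import *
need(.6075,-.0035,.024)
snap('wrist','w7')"
```

```text
t: 6.65
eef_pos: [0.5483, 0.1155, 0.1355]
tool_rot: [-0.0, -0.001, 1.0, -0.0]
contact_force: [1.8, 0.1, 0.1]
gripper_width: 0.704
t: 7.15
eef_pos: [0.6028, -0.0046, 0.0831]
tool_rot: [-0.003, 0.001, 1.0, -0.001]
contact_force: [-0.9, 0.5, 0.6]
gripper_width: 0.706
t 7.15 pos [ 0.6028 -0.0046  0.0831] d [-0.0051  0.0012  0.0591] rot [-0.06 -0.36 -0.12] q7 1.57 F [-0.9  0.5  0.6] w 0.706
```

View pics/w7.png

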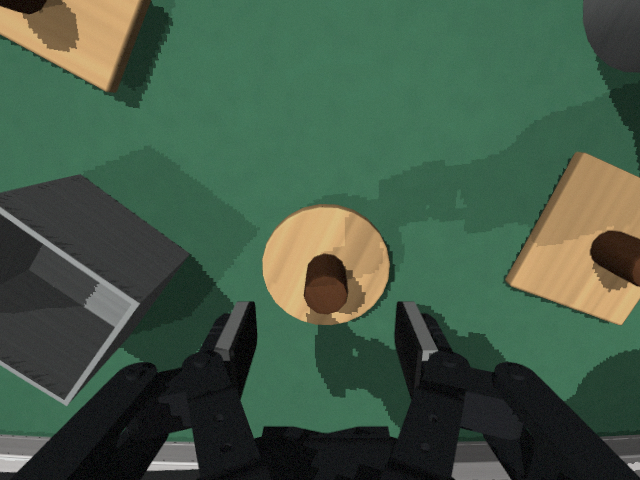

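The knob at (326,290) is centred between the fingers. I'll descend and grip.

```bash

python3 -m jog '-0.003 0.001 0.03 0 0 0 0.06; -0.003 0.001 0.05 0 0 0 0.06; -0.003 0.001 0.059 0 0 0 0.06; -0.003 0.001 0.059 0 0 0 0.06'
python3 -c "
from h import *
need(.6075,-.0035,.024)
c=load('w7'); print(px2w(c,326,265,.018),px2w(c,326,293,.054))"
```

```text
t: 7.6
eef_pos: [0.6075, -0.0004, 0.0271]
tool_rot: [-0.001, -0.001, 1.0, 0.0]
contact_force: [-0.0, 0.5, 0.8]
gripper_width: 0.703
t 7.6 pos [ 6.075e-01 -4.000e-04  2.710e-02] d [-0.     -0.0031  0.0031] rot [ 0.03 -0.1   0.15] q7 1.59 F [-0.   0.5  0.8] w 0.703
[ 0.60625265 -0.00471737  0.018     ] [ 0.60745512 -0.00472627  0.054     ]
```

```bash

python3 -m jog '0 -0.003 0.003 0 0 0 0.05; 0 -0.003 0.003 0 0 0 0.01; 0 -0.003 0.003 0 0 0 0.01; 0 -0.003 0.003 0 0 0 0.01; 0 -0.003 0.003 0 0 0 0.01' 60
python3 -m jog '0 0 0 0 0 0 0.01; 0 0 -0.02 0 0 0 0.01; 0 0 -0.05 0 0 0 0.01; 0 0 -0.1 0 0 0 0.01; 0 0 -0.12 0 0 0 0.01'
python3 -c "
from h import *
need(.4537,.1775,.14)"
```

```text
t: 8.1
eef_pos: [0.609, -0.0049, 0.0257]
tool_rot: [0.001, -0.0, 1.0, 0.0]
contact_force: [-1.6, 0.0, 6.3]
gripper_width: 0.258
t: 8.6
eef_pos: [0.6103, -0.0049, 0.1489]
tool_rot: [0.003, -0.0, 1.0, 0.0]
contact_force: [1.0, 0.8, -1.1]
gripper_width: 0.263
t 8.6 pos [ 0.6103 -0.0049  0.1489] d [0.1565 0.1825 0.0081] rot [0.03 0.33 0.02] q7 1.57 F [ 1.   0.8 -1.1] w 0.263
```

```bash

python3 -m jog '0.02 0.023 0 0 0 0 0.01; 0.05 0.058 0 0 0 0 0.01; 0.08 0.093 0 0 0 0 0.01; 0.11 0.128 0 0 0 0 0.01; 0.135 0.158 0 0 0 0 0.01'
python3 -m jog '0.015 0.018 0 0 0 0 0.01; 0.02 0.024 0 0 0 0 0.01; 0.02 0.024 0 0 0 0 0.01; 0.02 0.024 0 0 0 0 0.01'
python3 -c "
from h import *
need(.455,.1775,.0877)
snap('wrist','w8');snap('scene','s8')"
```

```text
t: 9.1
eef_pos: [0.4711, 0.1547, 0.1447]
tool_rot: [-0.0, -0.001, 1.0, 0.0]
contact_force: [0.0, 0.8, -0.3]
gripper_width: 0.261
t: 9.5
eef_pos: [0.454, 0.176, 0.1447]
tool_rot: [0.0, 0.0, 1.0, -0.0]
contact_force: [0.4, 0.3, -1.7]
gripper_width: 0.257
t 9.5 pos [0.454  0.176  0.1447] d [-0.001   0.0016  0.057 ] rot [-0.02  0.04 -0.04] q7 1.11 F [ 0.4  0.3 -1.7] w 0.257
```

View pics/w8.png

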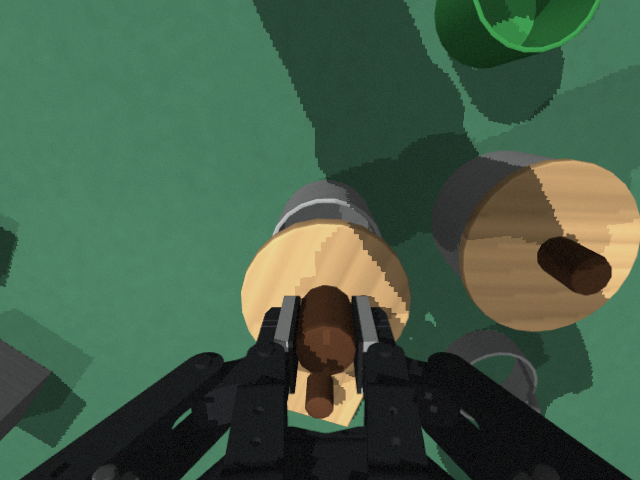

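View pics/s8.png

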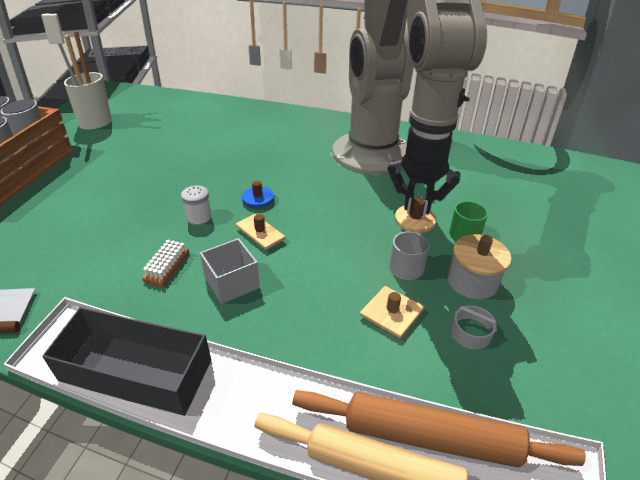

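The small lid is over the small can in both views. I'll lower it and release.

```bash

python3 -m jog '-0.001 0.001 0.025 0 0 0 0.01; -0.001 0.001 0.045 0 0 0 0.01; -0.001 0.001 0.054 0 0 0 0.01; -0.001 0.001 0.056 0 0 0 0.01; -0.001 0.001 0.056 0 0 0 0.01'
python3 -m jog '0 0 0.001 0 0 0 0.01; 0 0 0.001 0 0 0 0.045; 0 0 0.001 0 0 0 0.06; 0 0 0.001 0 0 0 0.06; 0 0 0.001 0 0 0 0.06'
python3 -m jog '0 0 -0.03 0 0 0 0.06; 0 0 -0.06 0 0 0 0.06; 0 0 -0.08 0 0 0 0.06'
python3 -c "
from h import *
need(.5945,.1705,.08,70)
snap('wrist','w9')"
```

```text
t: 10.1
eef_pos: [0.4546, 0.1776, 0.0888]
tool_rot: [0.0, 0.0, 1.0, -0.0]
contact_force: [-0.7, 0.6, -1.2]
gripper_width: 0.263
t: 10.6
eef_pos: [0.4542, 0.1782, 0.0878]
tool_rot: [0.0, -0.0, 1.0, 0.0]
contact_force: [-0.4, -0.7, -0.5]
gripper_width: 0.701
t: 10.9
eef_pos: [0.4547, 0.1783, 0.1694]
tool_rot: [0.001, -0.0, 1.0, 0.0]
contact_force: [0.0, 0.4, 0.2]
gripper_width: 0.701
t 10.9 pos [0.4547 0.1783 0.1694] d [-0.1397 -0.008   0.0896] rot [ 0.07  0.08 20.04] q7 1.11 F [0.  0.4 0.2] w 0.701
```

View pics/w9.png

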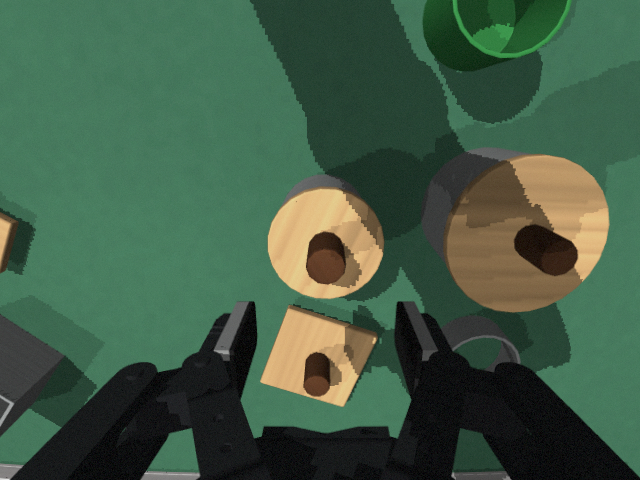

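The small lid is flat on its can at (326,243). The square lid is next, so I'll move over its knob.

```bash

python3 -m jog '-0.04 -0.002 0 0 0 0 0.06; -0.08 -0.004 0 0 0 0 0.06; -0.12 -0.008 0.02 0 0 0 0.06; -0.139 -0.008 0.06 0 0 0 0.06; -0.139 -0.008 0.085 0 0 0 0.06'
python3 -m jog '0 0 0 0 0 0 0.06; 0 0 0 0 0 0 0.06'
python3 -c "
from h import *
need(.5945,.1705,.024)
snap('wrist','w10')"
```

```text
t: 11.45
eef_pos: [0.5951, 0.1692, 0.08]
tool_rot: [0.0, 0.001, 1.0, -0.0]
contact_force: [-1.0, 0.0, -0.2]
gripper_width: 0.707
t: 11.65
eef_pos: [0.5926, 0.1702, 0.0825]
tool_rot: [-0.001, -0.0, 1.0, -0.0]
contact_force: [0.4, 0.6, 0.4]
gripper_width: 0.702
t 11.65 pos [0.5926 0.1702 0.0825] d [-0.0019  0.0003  0.0585] rot [-0.02 -0.07  0.05] q7 1.27 F [0.4 0.6 0.4] w 0.702
```

View pics/w10.png

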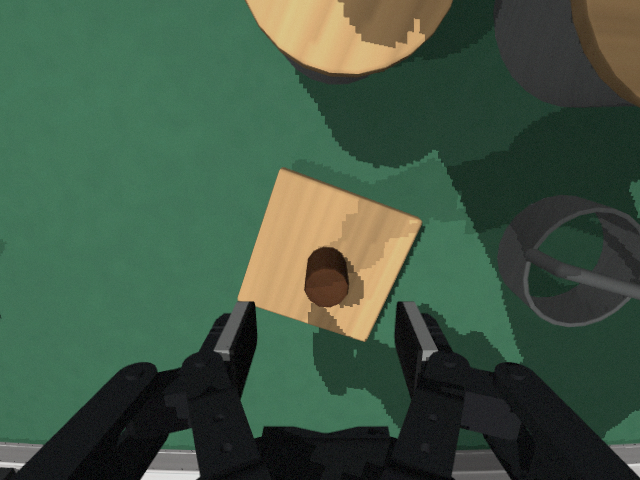

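The square lid's knob at (327,283) is centred. Its corners are at (281,169), (422,221), (365,341) and (239,296). I'll descend and grip.

```bash

python3 -m jog '-0.002 0 0.03 0 0 0 0.06; -0.002 0 0.05 0 0 0 0.06; -0.002 0 0.058 0 0 0 0.06; -0.002 0 0.058 0 0 0 0.06'
python3 -c "
from h import *
need(.5945,.1705,.024)
c=load('w10'); w=np.array([px2w(c,*k,.018) for k in [(281,169),(422,221),(365,341),(239,296)]]); e=np.roll(w,-1,0)-w
print(w.mean(0),np.linalg.norm(e,axis=1),np.degrees(np.arctan2(e[:,1],e[:,0]))%90)"
```

```text
t: 12.1
eef_pos: [0.595, 0.1704, 0.0252]
tool_rot: [0.0, -0.001, 1.0, 0.0]
contact_force: [-0.2, 0.9, 0.9]
gripper_width: 0.7
t 12.1 pos [0.595  0.1704 0.0252] d [0.0005 0.0001 0.0012] rot [0.01 0.01 0.06] q7 1.29 F [-0.2  0.9  0.9] w 0.7
[0.59357524 0.17059543 0.018     ] [0.08772694 0.08826226 0.0878275  0.08524026] [69.78404333 69.60681885 67.81208452 69.5679035 ]
```

```bash

python3 -m jog '0 0 0.001 0 0 0 0.04; 0 0 0.001 0 0 0 0.01; 0 0 0.001 0 0 0 0.01; 0 0 0.001 0 0 0 0.01; 0 0 0.001 0 0 0 0.01' 60
python3 -m jog '0 0 0 0 0 0 0.01; 0 0 -0.02 0 0 0 0.01; 0 0 -0.05 0 0 0 0.01; 0 0 -0.1 0 0 0 0.01; 0 0 -0.12 0 0 0 0.01'
python3 -c "
from h import *
need(.6095,-.1527,.14,90-18.9)"
```

```text
t: 12.6
eef_pos: [0.596, 0.1706, 0.0251]
tool_rot: [0.001, -0.0, 1.0, 0.0]
contact_force: [-1.3, 0.6, 6.1]
gripper_width: 0.263
t: 13.1
eef_pos: [0.5972, 0.1706, 0.1482]
tool_rot: [0.003, -0.0, 1.0, 0.001]
contact_force: [1.1, 0.8, -0.6]
gripper_width: 0.263
t 13.1 pos [0.5972 0.1706 0.1482] d [-0.0122 -0.3233  0.0076] rot [ 0.17  0.3  18.91] q7 1.27 F [ 1.1  0.8 -0.6] w 0.263
```

```bash

python3 -m jog '0 -0.03 0 0 0 2 0.01; 0 -0.07 0 0 0 6 0.01; 0 -0.11 0 0 0 10 0.01; 0 -0.15 0 0 0 14 0.01; -0.01 -0.19 0 0 0 19 0.01'
python3 -c "
from h import *
need(.611,-.1527,.145,90-18.9)"
```

```text
t: 13.6
eef_pos: [0.604, -0.0213, 0.1439]
tool_rot: [-0.0, 0.166, 0.986, 0.0]
contact_force: [0.2, 0.6, -0.8]
gripper_width: 0.264
t 13.6 pos [ 0.604  -0.0213  0.1439] d [-0.0497 -0.1219 -0.0012] rot [ 0.01 -0.06 -0.22] q7 1.3 F [ 0.2  0.6 -0.8] w 0.264
```

```bash

python3 -m jog '-0.016 -0.04 0 0 0 0 0.01; -0.032 -0.08 0 0 0 0 0.01; -0.044 -0.11 0 0 0 0 0.01; -0.049 -0.121 0 0 0 0 0.01; -0.049 -0.121 0 0 0 0 0.01'
python3 -c "
from h import *
need(.611,-.1527,.0871,90-18.9)
snap('wrist','w11');snap('scene','s11')"
```

```text
t: 14.1
eef_pos: [0.6119, -0.1526, 0.1438]
tool_rot: [0.0, 0.167, 0.986, -0.0]
contact_force: [-0.2, 0.1, -1.4]
gripper_width: 0.26
t 14.1 pos [ 0.6119 -0.1526  0.1438] d [ 0.0008 -0.0004  0.0567] rot [-0.04  0.02 -0.28] q7 1.53 F [-0.2  0.1 -1.4] w 0.26
```

View pics/w11.png

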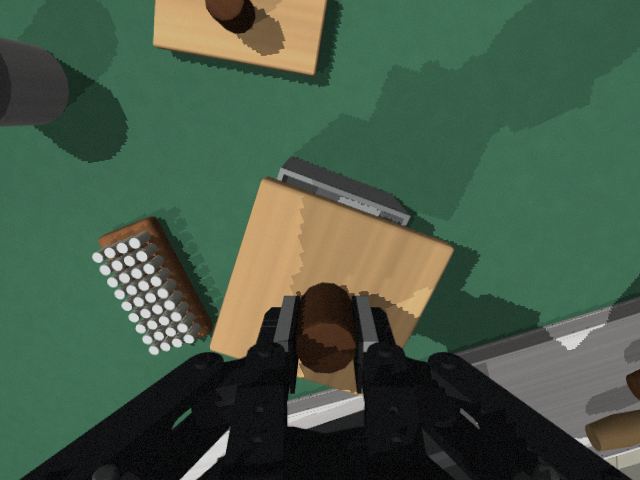

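View pics/s11.png

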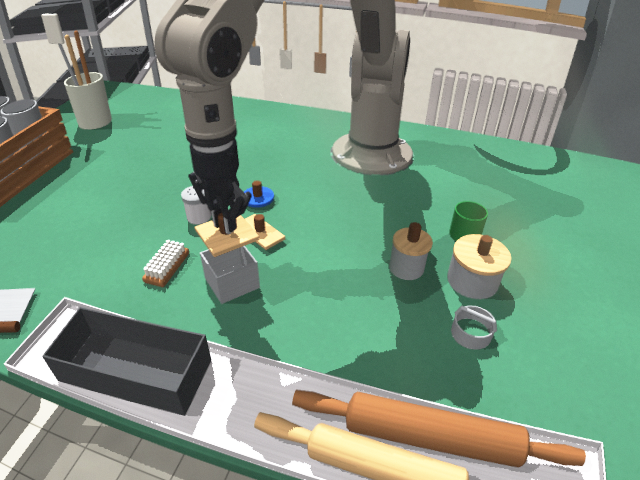

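The square lid is above the square can with their edges parallel. I'll lower it and release.

```bash

python3 -m jog '0.001 0 0.025 0 0 0 0.01; 0.001 0 0.045 0 0 0 0.01; 0.001 0 0.053 0 0 0 0.01; 0.001 0 0.055 0 0 0 0.01; 0.001 0 0.055 0 0 0 0.01'
python3 -c "
from h import *
need(.611,-.1527,.0871,90-18.9)"
python3 -m jog '0 0 0.001 0 0 0 0.01; 0 0 0.001 0 0 0 0.045; 0 0 0.001 0 0 0 0.06; 0 0 0.001 0 0 0 0.06; 0 0 0.001 0 0 0 0.06'
python3 -m jog '0 0 -0.03 0 0 0 0.06; 0 0 -0.06 0 0 0 0.06; 0 0 -0.11 0 0 0 0.06; 0 0 -0.15 0 0 0 0.06; 0 0 -0.15 0 0 0 0.06'
python3 -c "
from h import *
need(.611,-.1527,.0871,90-18.9)
snap('wrist','w12');snap('scene','s12');snap('top','t12')"
```

```text
t: 14.7
eef_pos: [0.6118, -0.1488, 0.0889]
tool_rot: [0.0, 0.164, 0.986, 0.0]
contact_force: [0.1, 0.3, -1.9]
gripper_width: 0.263
t 14.7 pos [ 0.6118 -0.1488  0.0889] d [-0.0005 -0.0039  0.0018] rot [0.03 0.01 0.02] q7 1.54 F [ 0.1  0.3 -1.9] w 0.263
t: 15.2
eef_pos: [0.6115, -0.15, 0.0879]
tool_rot: [0.0, 0.165, 0.986, 0.0]
contact_force: [0.7, 0.3, 0.2]
gripper_width: 0.706
t: 15.7
eef_pos: [0.6148, -0.1511, 0.2444]
tool_rot: [0.006, 0.165, 0.986, 0.0]
contact_force: [0.7, -0.6, -0.4]
gripper_width: 0.703
t 15.7 pos [ 0.6148 -0.1511  0.2444] d [ 0.0048 -0.0031  0.1572] rot [ 0.13  0.64 -0.09] q7 1.5 F [ 0.7 -0.6 -0.4] w 0.703
```

View pics/w12.png

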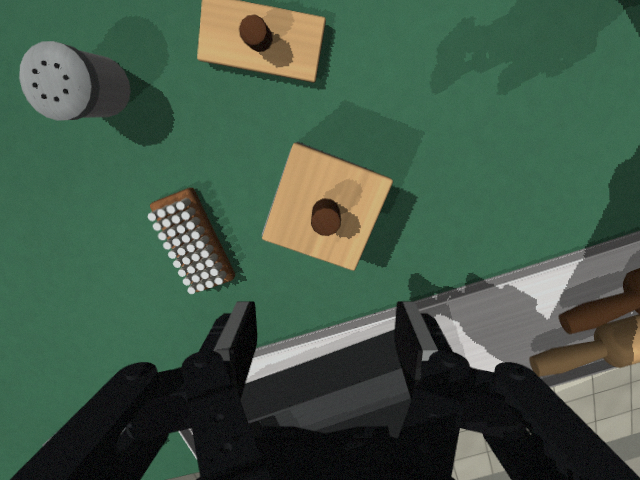

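View pics/s12.png

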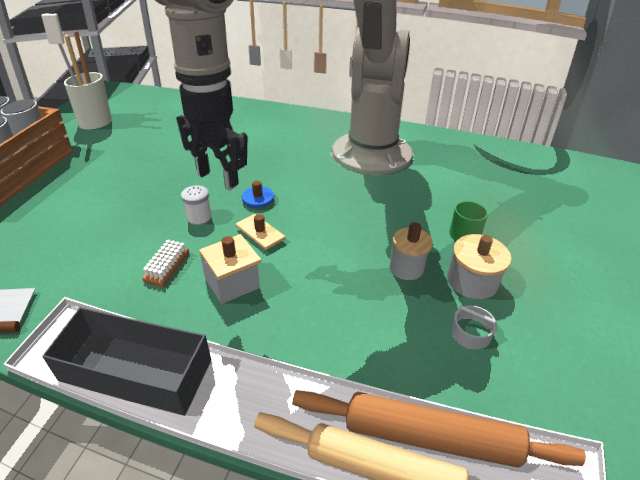

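View pics/t12.png

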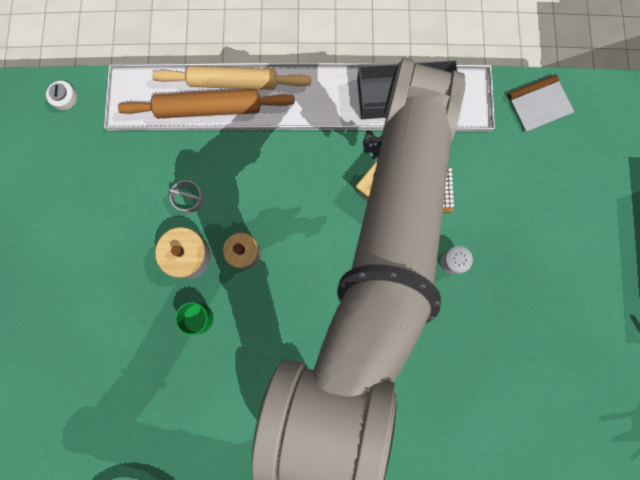

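All three lids look seated. I'll verify with an enlarged scene crop overlaid with the expected outlines of the board tops at z = 0.08.

```bash
python3 - <<'E'
from h import *
s=load('s12'); im=s['image'][:,:,::-1].copy()
t=np.linspace(0,2*np.pi,60)
S=[]
for p,r in [((.4477,.3172),.057),((.4545,.1775),.04)]: S.append(np.stack([p[0]+r*np.cos(t),p[1]+r*np.sin(t),0*t+.08],1))
a=np.radians(50.6+45+90*np.arange(4)); r=.045*2**.5; S.append(np.stack([.6095+r*np.cos(a),-.151+r*np.sin(a),0*a+.08],1))
big=cv2.resize(im,None,fx=4,fy=4,interpolation=cv2.INTER_CUBIC)
raw=big.copy()
for q in S: cv2.polylines(big,[np.round((w2px(s,q)*4+1.5)).astype(int)],True,(0,0,255),1,cv2.LINE_AA)
A=lambda b:np.hstack([b[890:1220,780:1080],b[860:1190,1540:2060][:, :500]])
cv2.imwrite('pics/fin.png',np.vstack([A(raw)[:290],A(big)[:290]]))
E
```

View pics/fin.png

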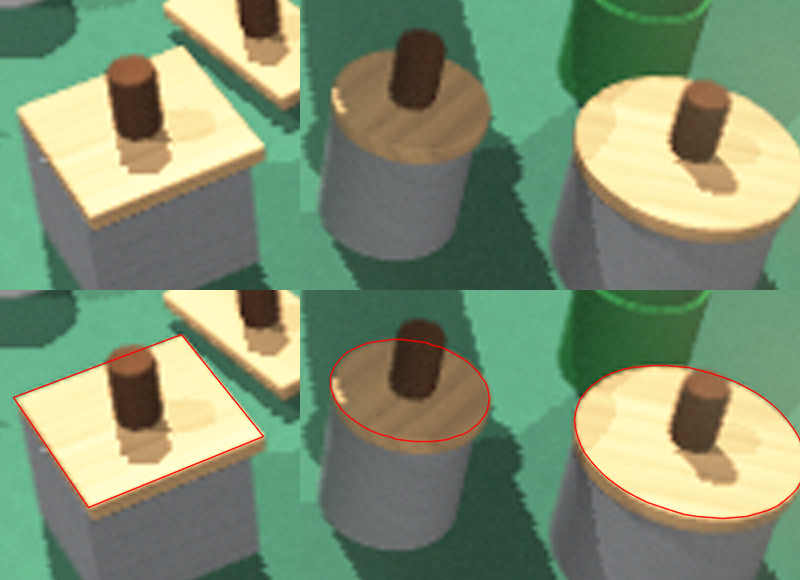

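The board tops match the outlines for seated lids, and all three lie flat on their rims. Handing in.

```bash
python3 -c "
from h import *
print(workorder.hand_in()); print(status.get_obs()['t'])"
```

```text
the job is handed in; nothing more can be done
None
the job is handed in; nothing more can be done
```

I closed all three canisters by gripping each lid by its knob, in the order large round, small round, square. I handed the job in at about 16 s of the 88 s allowed.

- **Lids:** the last scene and wrist pictures show all three lids flat on upright canisters. The board tops match outlines drawn for a seated lid at z = 0.08 m. The square lid sits about 1–2 mm off its outline, within its 8 mm clearance per side.
- **Bystanders:** the oblong lid, shaker, cutter, brush, blue lid and green canister look unmoved. I compared these by eye only. In the last top view the arm hid the oblong lid, blue lid and most of the square canister, so those rest on the scene and wrist views.
- **Forces:** the highest contact force in the readings was about 6 N, while gripping. At hand-in the gripper was open and about 0.16 m above the last lid's grip height, touching nothing.
- **Disagreements:** the top-camera and wrist-camera positions differed by up to about 5 mm, less than the 8 mm clearance of each plug.

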